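# Load the nozzle leak tester and start the test

## Robot

A 7-joint arm with a two-finger parallel gripper is mounted at the origin on the work surface. World frame = base frame: x ahead of the robot, y to its left, z up, the work surface at z = 0. Lengths are in mm, angles in rad, forces in N, time in s.
With the tool pointing down it reaches from about 425 to 875 mm from the base axis. Payload 8.4 kg.
Tool frame: the origin (TCP) lies at the very end of the fingers, on their centre line; the grasp point (between the pads) lies 19 mm behind it; z points along the fingers, y is the line along which they close (so a half turn about z gives the same grasp; the last joint's range is limited). The gripper opens to 87 mm and grips with 3 to 60 N. Pads are 19 mm wide; open, the fingers measure 117 mm over their backs; the gripper's body (75 mm by 190 mm) begins 51 mm behind the grasp point.
Start: joints at [1.163, 0.333, 0.04, 1.465, -0.013, 1.343, -0.059], TCP at [197.522, -619.232, 222.546] pointing down, gripper open.
Joint ranges: [-2.58, 2.58], [-0.38, 2.09], [-1.3, 1.39], [0.25, 2.4], [-1.5, 4.64], [0.08, 2.09], [-2.65, 2.65]. Speed limits (rad/s): [2.22, 2.22, 2.79, 2.79, 3.14, 3.14, 3.14].

## Interface

Orientations are given as a unit quaternion [w, x, y, z].
In Python, from station import state, get_image, finish_job gives the robot as it stands.
- The arm moves only by the tool carry_out, never from a script. Its argument "increments" is a list of rows, each a list of 7 numbers: the opening, from -1 (shut) to 1 (fully open), so that 0 is half open, then the shift along the world's x, y, z in cm, then the turn, a rotation vector about the world's x, y, z in rad. A call has 1 to 20 rows; each row is the pose to reach, as a shift and turn from the pose commanded when the call began; what a row does not reach only later rows make up. A row lasts 1/8 s, in which the tool goes at most 62.5 mm and 10.7 degrees, less where a joint would pass 70% of its speed; a pose out of reach is approached as far as the arm can. A call with a gripper value outside its range is refused whole. The fingers move at their own pace and stop on an object; the grip force is fixed at half the most. Time passes only in rows, so rows that repeat a pose let the fingers close. It gives the time, the measured TCP pose, the force, the opening and the grip force at its end, in the units of the state.
- state(): the state, without advancing time (a new reading comes with each control period).
- get_image(name): name is "side" or "top" or "wrist"; returns a dict with "pixels" (400x640x3 uint8, red, green, blue), "camera_matrix" (3x3 intrinsics, pixels), "k1" (the pictures are not rectified: a ray, as slopes to the right and down, at radius r is drawn at 1 + k1 r^2 times it, then the intrinsics apply), "R" (3x3) and "t" (3): a world point X has camera coordinates R X + t. Camera axes: x right, y down, z forward; pixel columns grow to the right and rows downward; lengths in mm; the calibration is good to about 2 mm. A picture is of the moment at which its call begins. There is no depth.
- finish_job(): hands the job in; it is judged then, once.
The state is a dict: "time": time; "joint_positions": joint angles; "joint_vel": joint speeds; "tau": joint torques, N m; "tcp_pos": TCP position; "tcp_rot": TCP orientation; "ft_force": force on the tool from outside, world axes, zero at the start; "wrist_torque": the same for the moment, N m; "finger_gap": finger opening in mm; "gripper_force": force on a finger pad.
Only numpy, scipy, OpenCV 4.12 (cv2) and the standard library are available. Lean on these libraries where they do the work, as an engineer would, in place of code of your own. Each camera call takes 0.05 s, during which the arm holds its last target. There are 200 camera calls.

## Task

Run a leak test on the nozzle in the carrier. While the station's slot is still empty press the white key to zero the tester, then slide the carrier flat into the slot, flange last, until it is fully home against the end stop, and then press the yellow key to clamp and after it the green key to start. Press one key at a time, right down, letting it come up before the next; keep off the blue key and the red stop button, and do not shift the other things on the bench.

Things in the scene. Friction and masses are not known exactly. Their poses are not given: they have to be found in the camera images.
- station: leak-test station: fixed cream press frame, 170 mm wide, 300 mm tall, green lamp on top, with a low slot in front. Origin on the bench in the middle of the slot's mouth; x points into the slot (roughly world +y), z up. An air cylinder with orange seal pad hangs over the slot 42 to 94 mm past the mouth, no lower than 98 mm; the column stands behind the end stop
- slot_mouth (a point): middle of the slot's mouth on the bench top, axes as the station's. Slot 113 mm wide, 140 mm deep, its floor is the bench top. Dark rails carry bright strips that reach 8 mm inward at 12 to 20 mm height: the carrier can only be slid in flat, never lowered in. Two dark lead-in guides 20 mm tall flare from the mouth over the 33 mm before it to 136 mm apart
- slot_stop (a point): middle of the face of the slot's end stop, on the bench top, 140 mm past the mouth (axes as the station's)
- carrier: loaded carrier, about 0.75 kg, lying loose before the slot: flat steel plate 150 mm long (x), 110 mm wide, 10 mm thick, front corners rounded 12 mm. A nozzle body fixed in black jaws on it (part of it) is 62 mm tall, 62 mm wide, from 46 mm behind to 70 mm ahead of the middle. Origin at the middle of the underside, x to the nose (the end that goes in first), z up
- carrier_nose (a point): middle of the carrier's front edge at its underside, 75 mm ahead of its origin; fully home it touches the end stop
- carrier_flange (a point): middle of the outer (rear) face of the carrier's orange flange, 75 mm behind its origin, 22 mm up: the face to push on. The flange is 10 mm thick, 90 mm wide and stands up to 34 mm above the bench; with the carrier fully home its outer face is still 10 mm outside the slot's mouth
- panel: key box: fixed cream box 145 mm (x) by 215 mm (y), 42 mm tall, origin under its middle. On top four round keys 32 mm across in dark bezels 48 mm across, 62 mm apart, two by two at its +y end (which colour sits where differs from station to station), and a red mushroom stop button on a yellow field at its -y end
- key_white (a joint): travel of the white key (zero). Its centre top point is key_white_top. 0 = up as at rest, 0.006 = right down (m); a spring key that starts to yield at about 1.5 N, takes 5 N to hold right down, and comes up by itself
- key_white_top (a point): centre of the top face of the white key, 64 mm above the bench and 10 mm above its bezel when up; the key is pressed straight down
- key_yellow (a joint): travel of the yellow key (clamp). Its centre top point is key_yellow_top. 0 = up as at rest, 0.006 = right down (m); a spring key that starts to yield at about 1.5 N, takes 5 N to hold right down, and comes up by itself
- key_yellow_top (a point): centre of the top face of the yellow key, 64 mm above the bench and 10 mm above its bezel when up; the key is pressed straight down
- key_green (a joint): travel of the green key (start test). Its centre top point is key_green_top. 0 = up as at rest, 0.006 = right down (m); a spring key that starts to yield at about 1.5 N, takes 5 N to hold right down, and comes up by itself
- key_green_top (a point): centre of the top face of the green key, 64 mm above the bench and 10 mm above its bezel when up; the key is pressed straight down
- key_blue (a joint): travel of the blue key (abort and release; not wanted). Its centre top point is key_blue_top. 0 = up as at rest, 0.006 = right down (m); a spring key that starts to yield at about 1.5 N, takes 5 N to hold right down, and comes up by itself
- key_blue_top (a point): centre of the top face of the blue key, 64 mm above the bench and 10 mm above its bezel when up; the key is pressed straight down
- stop (a joint): travel of the red mushroom stop button (42 mm across, top 74 mm above the bench), 0 = up, 0.006 = down (m); not to be pressed
- stop_top (a point): centre of the top of the red stop button
- nozzle_a: bystander: aluminium fuel nozzle with a black lever guard, 185 mm long (x, spout to +x), about 37 mm tall, origin under its block
- nozzle_b: bystander: second nozzle like nozzle_a
- spanner: bystander: steel spanner 170 mm long (x), 8 mm thick, origin under its middle
- driver: bystander: screwdriver with orange handle, 190 mm long (x), 26 mm thick, origin under its middle
- sealant: bystander: white bottle with red cap, 44 mm across, 110 mm tall, origin at the foot
- grease: bystander: yellow jar with black lid, 68 mm across, 60 mm tall, origin at the foot
- carton: bystander: small cardboard box 110 x 80 x 50 mm, origin under its middle
Not all that is in view belongs to the job. Leave any pink or purple look-alike of the carrier alone.

How it is judged:
By the outcome, as a careful person would: the job done as asked, in the order asked, and still so for the second after the job is handed in, with the robot touching nothing.
It also fails if it takes over 72 s, if anything falls off the work surface, if the arm or the gripper's body presses on something with over 40 N, if the wrist force passes 120 N, or if a joint passes its speed limit or range.

## Working session

There is one attempt and no reset: what is moved stays moved. The work goes in short steps, Python scripts to look and compute and a tool call to move; the robot and the scene stay as the last step left them, time stands still between calls to the robot, and variables do not carry over. Pictures are saved under pics/ and viewed, at most 10 in all, crops included, and the job is handed in when it is done.

Besides the shell and the picture viewer there is one more tool, called after "Emit:" as name([rows], argument=value, ...), one row to a line, values as JSON. carry_out: Moves the arm, as the interface text tells. Its arguments: {"type":"object","properties":{"increments":{"type":"array"}},"required":["increments"]}

```bash
mkdir -p pics; cat > h.py <<'E'
import numpy as np, cv2
from station import state, get_image, finish_job
def ray(im,u,v):
    K=np.array(im["camera_matrix"]);R=np.array(im["R"]);t=np.array(im["t"])
    p=cv2.undistortPoints(np.array([[[u,v]]],float),K,np.array([im["k1"],0,0,0.]))[0,0]
    return -R.T@t, R.T@np.array([p[0],p[1],1])
def onz(im,u,v,z):
    c,d=ray(im,u,v); return c+d*(z-c[2])/d[2]
def proj(im,X):
    R=np.array(im["R"]);t=np.array(im["t"])
    return cv2.projectPoints(np.array([X],float),cv2.Rodrigues(R)[0],t,np.array(im["camera_matrix"]),np.array([im["k1"],0,0,0.]))[0][0,0]
def save(im,n,crop=None,s=1):
    a=im["pixels"][:,:,::-1]
    if crop: a=a[crop[1]:crop[3],crop[0]:crop[2]]
    cv2.imwrite("pics/"+n,cv2.resize(a,None,fx=s,fy=s,interpolation=cv2.INTER_CUBIC))
E
python3 - <<'E'
from h import *
import pickle
T=get_image("top");S=get_image("side")
pickle.dump((T,S),open("a.pkl","wb"))
save(T,"top1.png",None,1.25);save(S,"side1.png",None,1.25)
for n,i in (("top",T),("side",S)): print(n,i["camera_matrix"],i["k1"],-np.array(i["R"]).T@np.array(i["t"]))
print(state())
E
```

```text
top [[401.20312206   0.         321.55539978]
 [  0.         401.20312206 195.57042606]
 [  0.           0.           1.        ]] 0.002884697654247078 [ 236.31330429  -15.78467383 1128.90399373]
side [[487.55852337   0.         322.04725781]
 [  0.         487.55852337 189.12050158]
 [  0.           0.           1.        ]] -0.1264762415392924 [-251.56570682 -769.22882125 1214.06877882]
{'time': 0.1, 'joint_positions': array([ 1.16279414,  0.33383744,  0.03985922,  1.46618006, -0.01340347,
        1.34332502, -0.0585104 ]), 'joint_vel': array([ 0.00043974, -0.00214666, -0.00046393, -0.00149323, -0.00047413,
        0.00055695,  0.00119219]), 'tau': array([ 5.35116327e-03, -6.57806325e+01,  1.34147052e+00, -4.04710400e+01,
       -5.93498466e-02,  4.08213842e-02,  4.59153398e-05]), 'tcp_pos': array([ 197.39894229, -618.8453989 ,  221.75120188]), 'tcp_rot': array([-7.24868183e-04,  9.88104574e-01,  1.53781664e-01, -1.58724161e-04]), 'ft_force': array([-0.09689063, -0.47381363,  0.41951497]), 'wrist_torque': array([ 0.01940194, -0.00388109, -0.04326308]), 'gripper_force': 0.0, 'finger_gap': 87.04118220208196}
```

View pics/top1.png

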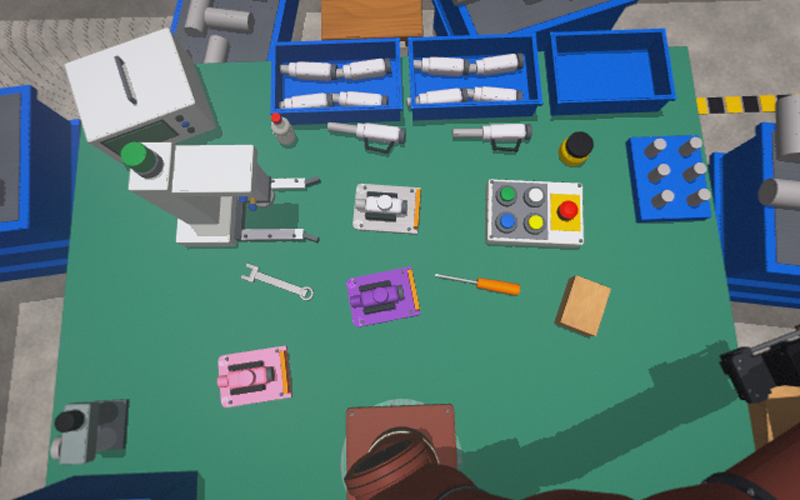

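View pics/side1.png

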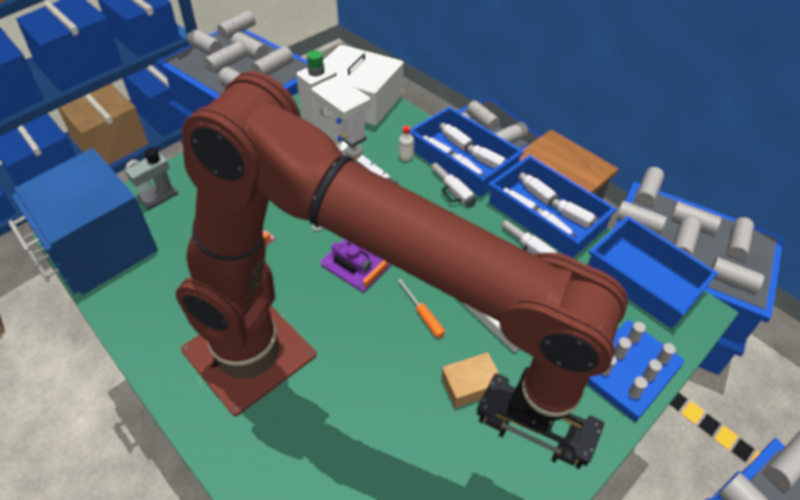

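The top view shows three carrier-like objects, in view pixels: silver with an orange flange at (388,208), purple at (384,296) and pink at (254,376). The silver one is the job carrier because it isn't pink or purple and lies before the slot mouth at about (305,210). The keys are green (507,194), white (535,196), blue (507,222) and yellow (535,222), and the stop is at (568,210).

```bash
python3 - <<'E'
from h import *
import pickle
T,S=pickle.load(open("a.pkl","rb"))
save(T,"crop1.png",(170,120,480,210),2.58)
hsv=cv2.cvtColor(T["pixels"],cv2.COLOR_RGB2HSV)
def cen(lo,hi,box,z,n):
    m=cv2.inRange(hsv,np.array(lo),np.array(hi));k=np.zeros_like(m);k[box[1]:box[3],box[0]:box[2]]=1;m*=k
    ys,xs=np.nonzero(m);
    print(n,len(xs),xs.mean().round(1),ys.mean().round(1),onz(T,xs.mean(),ys.mean(),z).round(1)); return m
B=(388,142,470,198)
cen((45,120,40),(75,255,255),(395,145,415,166),64,'green')
cen((100,120,40),(125,255,255),(395,168,416,190),64,'blue')
cen((22,150,120),(35,255,255),(418,168,438,188),64,'yellow')
cen((0,0,185),(180,40,255),(420,148,437,165),64,'white')
cen((0,170,80),(8,255,255),(440,155,470,182),74,'red')
m=cen((8,130,120),(22,255,255),(325,140,345,195),34,'flange')
ys,xs=np.nonzero(m); r=cv2.minAreaRect(np.c_[xs,ys].astype(np.float32)); print(r); print([onz(T,*p,34).round(1) for p in cv2.boxPoints(r)])
E
```

```text
green 98 405.7 154.9 [ 561. -256.   64.]
blue 111 405.5 176.5 [ 499.6 -250.6   64. ]
yellow 103 428.1 177.5 [ 494.1 -311.9   64. ]
white 89 428.2 155.6 [ 556.5 -318.    64. ]
red 164 454.3 167.5 [ 517.1 -382.6   74. ]
flange 107 333.2 166.4 [544.3 -55.4  34. ]
((333.2209777832031, 166.51637268066406), (3.3980977535247803, 31.21078872680664), 4.236394882202148)
[array([499.4, -45.5,  34. ]), array([590.3, -55.9,  34. ]), array([589.2, -65.6,  34. ]), array([498.4, -55. ,  34. ])]
```

View pics/crop1.png

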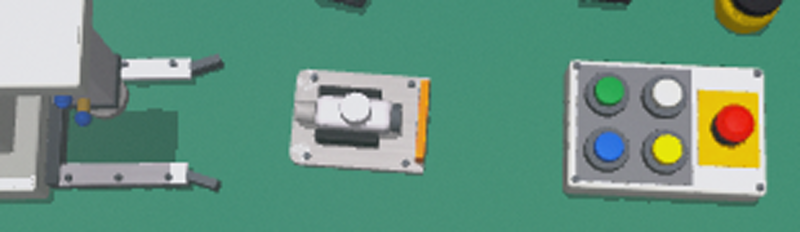

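The crop confirms the silver carrier with the orange flange at crop (420,120) and its nose towards the slot mouth. The rail ends are at about crop (190,68) and (187,173), and the lead-in tips at (222,60) and (219,185). I'll work out positions from these.

```bash
python3 - <<'E'
from h import *
import pickle
T,S=pickle.load(open("a.pkl","rb"))
P=lambda n,c,z: print(n,onz(T,170+c[0]/2.58,120+c[1]/2.58,z).round(1))
for n,c in dict(upTop0=(122,59),upTop1=(190,58),upIn1=(190,78),upIn0=(122,81),loIn0=(62,165),loIn1=(187,162),loOut0=(60,186),loOut1=(187,184),tipU=(222,61),tipL=(219,184)).items(): P(n,c,20)
for n,c in dict(noseU=(299,70),noseL=(293,161),rearU=(430,78),rearL=(424,171)).items(): P(n,c,10)
P('headU',(95,2),300);P('headL',(82,70),300)
# plate side edges: line fits on bright mask
h=cv2.cvtColor(T["pixels"],cv2.COLOR_RGB2HSV); m=cv2.inRange(h,np.array((0,0,130)),np.array((180,60,255)))
k=np.zeros_like(m);k[140:192,280:338]=255;m&=k
cs,_=cv2.findContours(m,cv2.RETR_EXTERNAL,cv2.CHAIN_APPROX_NONE);c=max(cs,key=cv2.contourArea)
r=cv2.minAreaRect(c);print(r,[onz(T,*p,10).round(1) for p in cv2.boxPoints(r)])
E
```

```text
upTop0 [632.2 277.2  20. ]
upTop1 [630.4 200.7  20. ]
upIn1 [606.9 200.7  20. ]
upIn0 [606.4 276.8  20. ]
loIn0 [512.2 341.6  20. ]
loIn1 [510.2 203.9  20. ]
loOut0 [488.6 343.1  20. ]
loOut1 [485.4 203.8  20. ]
tipU [625.4 164.7  20. ]
tipL [484.  168.7  20. ]
noseU [614.8  79.2  10. ]
noseL [509.2  88.   10. ]
rearU [599.4 -68.5  10. ]
rearL [492.1 -56.9  10. ]
headU [584.1 226.9 300. ]
headL [523.9 236.6 300. ]
((308.73858642578125, 166.159912109375), (52.08159255981445, 36.83472442626953), 4.085616588592529) [array([508.6,  94.1,  10. ]), array([618.7,  84.4,  10. ]), array([601.3, -66.7,  10. ]), array([491.9, -54.2,  10. ])]
```

Emit:
carry_out([
  [-1,0,0,0,0,0,0.15],
  [-1,4,4,0,0,0,0.3],
  [-1,8,7,0,0,0,0.45],
  [-1,12,11,0,0,0,0.6],
  [-1,16,14,0,0,0,0.75],
  [-1,20,17,0,0,0,0.9],
  [-1,24,20.5,0,0,0,1.05],
  [-1,28,24,0,0,0,1.15],
  [-1,32,27,0,0,0,1.15],
  [-1,35.9,30,-4,0,0,1.15],
  [-1,35.9,30,-8,0,0,1.15],
  [-1,35.9,30,-8,0,0,1.15],
  [-1,35.9,30,-8,0,0,1.15],
])

```text
time: 1.72
tcp_pos: [556.5, -320.4, 144.0]
tcp_rot: [0.001, 0.746, 0.666, 0.0]
ft_force: [-0.0, -0.5, 0.7]
finger_gap: 0.6
gripper_force: 0.0
```

```bash
python3 - <<'E'
from h import *
W=get_image("wrist"); save(W,"w1.png")
h=cv2.cvtColor(W["pixels"],cv2.COLOR_RGB2HSV)
for n,X in dict(white=(556.5,-318,64),green=(561,-256,64),yellow=(494.1,-312,64),blue=(499.6,-250.6,64)).items(): print(n,proj(W,X).round(1))
for n,lo,hi in (('green',(45,150,40),(72,255,255)),('blue',(100,150,40),(125,255,255)),('yellow',(22,150,120),(35,255,255))):
    m=cv2.inRange(h,np.array(lo),np.array(hi))
    for c in cv2.findContours(m,0,1)[0]:
        if cv2.contourArea(c)>200:
            (x,y),r=cv2.minEnclosingCircle(c); print(n,cv2.contourArea(c),round(x),round(y),round(r),onz(W,x,y,64).round(1))
s=state();print(s['tcp_pos'].round(1))
E
```

```text
white [312.4 204.6]
green [308.7 120. ]
yellow [229.5 206. ]
blue [222.2 122.4]
green 1415.0 313 120 22 [ 564.1 -256.    64. ]
blue 228.5 458 398 15 [ 666.2 -512.3   64. ]
blue 1028.5 552 302 25 [ 744.5 -423.3   64. ]
blue 663.0 560 240 22 [ 747.  -368.4   64. ]
blue 1477.5 228 122 23 [ 503.6 -251.    64. ]
blue 17188.5 596 106 115 [ 766.2 -268.8   64. ]
yellow 1255.5 235 204 21 [ 498.7 -311.    64. ]
[ 556.8 -320.6  144.6]
```

View pics/w1.png

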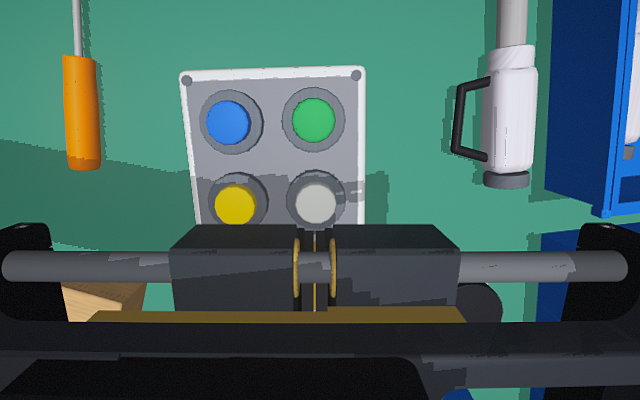

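The wrist view shows blue (228,122), green (313,120), yellow (235,204) and white (315,203), which matches the top view to within about 3 mm. Next I press white.

Emit:
carry_out([
  [-1,0.2,0.2,-3,0,0,0],
  [-1,0.2,0.2,-6,0,0,0],
  [-1,0.2,0.2,-7.5,0,0,0],
  [-1,0.2,0.2,-8,0,0,0],
  [-1,0.2,0.2,-8.4,0,0,0],
  [-1,0.2,0.2,-8.6,0,0,0],
  [-1,0.2,0.2,-8.6,0,0,0],
  [-1,0.2,0.2,-8.6,0,0,0],
])

```text
time: 2.78
tcp_pos: [559.0, -318.0, 58.5]
tcp_rot: [0.001, 0.746, 0.666, -0.0]
ft_force: [-4.0, 1.0, 10.1]
finger_gap: 0.2
gripper_force: 4.9
```

Emit:
carry_out([
  [-1,0,0,-0.15,0,0,0],
  [-1,0,0,-0.15,0,0,0],
])

```text
time: 3.02
tcp_pos: [559.1, -317.9, 58.2]
tcp_rot: [0.001, 0.746, 0.666, -0.0]
ft_force: [-9.4, 2.5, 20.5]
finger_gap: 0.3
gripper_force: 10.2
```

White went right down (20 N against its hard stop). I now lift clear and come down behind the flange with the tool tilted back and half open.

Emit:
carry_out([
  [-1,0,0,3,0,0,0],
  [-1,0,0,7.5,0,0,0],
  [0,0,4,7.5,0.1,-0.01,0],
  [0,-0.5,9,7.5,0.2,-0.02,0],
  [0,-1,14,7.5,0.25,-0.03,0],
  [0,-1.8,19,7.5,0.25,-0.03,0],
  [0,-1.8,21.7,7.5,0.25,-0.03,0],
  [0,-1.8,21.7,3,0.25,-0.03,0],
  [0,-1.8,21.7,-1,0.25,-0.03,0],
  [0,-1.8,21.7,-3.5,0.25,-0.03,0],
  [0,-1.8,21.7,-3.5,0.25,-0.03,0],
  [0,-1.8,21.7,-3.5,0.25,-0.03,0],
])

```text
time: 4.53
tcp_pos: [541.6, -100.4, 21.5]
tcp_rot: [-0.082, 0.74, 0.661, 0.095]
ft_force: [-0.9, 0.1, -0.6]
finger_gap: 43.8
gripper_force: 0.0
```

```bash
python3 - <<'E'
from h import *
s=state();print({k:s[k].round(3) for k in('tcp_pos','tcp_rot','ft_force','joint_positions')})
T=get_image("top");save(T,"t2.png",(150,70,480,270),2.4)
E
```

```text
{'tcp_pos': array([ 541.594, -100.416,   21.458]), 'tcp_rot': array([-0.082,  0.74 ,  0.661,  0.095]), 'ft_force': array([-0.862,  0.106, -0.643]), 'joint_positions': array([ 0.664,  0.412, -0.47 ,  1.871, -0.085,  0.926,  0.167])}
```

View pics/t2.png

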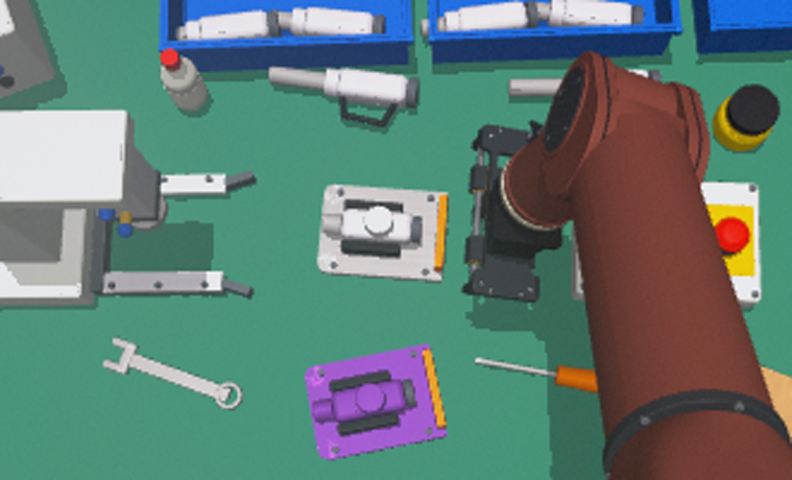

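The view shows the gripper behind the flange (crop 440,230), lined up and clear of everything. I'll push gently towards the slot, easing the yaw over.

Emit:
carry_out([
  [0,0.15,1.2,0,0,0,0],
  [0,0.3,2.2,0,0,0,0],
  [0,0.35,2.8,0,0,0,0],
  [0,0.4,3.3,0,0,0,0],
  [0,0.5,3.9,0,0,0,0.01],
  [0,0.6,4.5,0,0,0,0.02],
  [0,0.7,5.1,0,0,0,0.03],
  [0,0.8,5.7,0,0,0,0.04],
  [0,0.9,6.3,0,0,0,0.05],
  [0,1.0,6.9,0,0,0,0.06],
  [0,1.1,7.5,0,0,0,0.07],
  [0,1.2,8.0,0,0,0,0.08],
  [0,1.3,8.5,0,0,0,0.09],
  [0,1.3,8.8,0,0,0,0.095],
  [0,1.3,8.8,0,0,0,0.095],
])

```text
time: 6.45
tcp_pos: [554.2, -13.3, 20.3]
tcp_rot: [-0.086, 0.708, 0.695, 0.09]
ft_force: [1.0, -4.8, 1.2]
finger_gap: 43.2
gripper_force: 2.3
```

```bash
cat > c.py <<'E'
from h import *
def carrier(T,box):
    h=cv2.cvtColor(T["pixels"],cv2.COLOR_RGB2HSV); m=cv2.inRange(h,np.array((0,0,130)),np.array((180,60,255)))
    k=np.zeros_like(m);k[box[1]:box[3],box[0]:box[2]]=255;m&=k
    c=max(cv2.findContours(m,0,1)[0],key=cv2.contourArea)
    r=cv2.minAreaRect(c);print(r,[onz(T,*p,10).round(1) for p in cv2.boxPoints(r)])
E
python3 - <<'E'
from c import *
s=state();print({k:s[k].round(3) for k in('tcp_pos','tcp_rot','ft_force')})
T=get_image("top");save(T,"t3.png",(170,110,390,210),3.6); carrier(T,(258,135,330,195))
E
```

```text
{'tcp_pos': array([554.173, -13.313,  20.303]), 'tcp_rot': array([-0.086,  0.708,  0.695,  0.09 ]), 'ft_force': array([ 1.024, -4.821,  1.175])}
((289.0321350097656, 166.04100036621094), (36.991973876953125, 52.71772384643555), 88.80650329589844) [array([614.6, 148.2,  10. ]), array([611.8,  -5.8,  10. ]), array([500.9,  -4.1,  10. ]), array([503.6, 146.9,  10. ])]
```

View pics/t3.png

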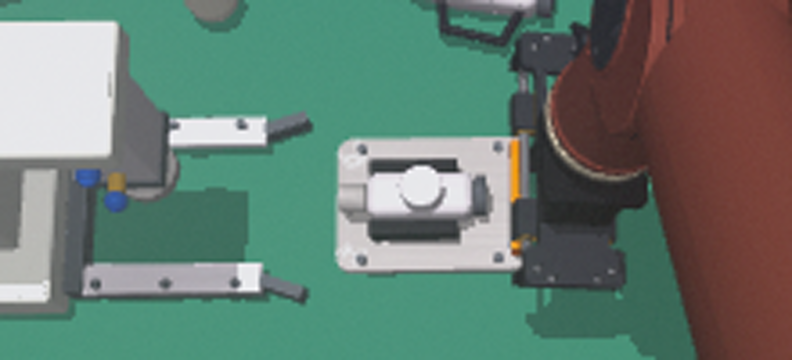

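The carrier is now square to the slot and within about 2 mm of its centreline (nose at crop x 340). I'll push on into the slot.

Emit:
carry_out([
  [0,0,0.6,0,0,0,0],
  [0,0,1.4,0,0,0,0],
  [0,0,2.2,0,0,0,0],
  [0,0,3.0,0,0,0,0],
  [0,0,3.8,0,0,0,0],
  [0,0,4.6,0,0,0,0],
  [0,0,5.4,0,0,0,0],
  [0,0.05,6.2,0,0,0,0],
  [0,0.05,7,0,0,0,0],
  [0,0.05,7.8,0,0,0,0],
  [0,0.05,8.6,0,0,0,0],
  [0,0.1,9.4,0,0,0,0],
  [0,0.1,10,0,0,0,0],
  [0,0.1,10,0,0,0,0],
])

```text
time: 8.25
tcp_pos: [554.7, 87.6, 20.2]
tcp_rot: [-0.087, 0.708, 0.695, 0.09]
ft_force: [1.5, -2.8, 2.2]
finger_gap: 43.9
gripper_force: 1.5
```

```bash
python3 - <<'E'
from h import *
s=state();print({k:s[k].round(3) for k in('tcp_pos','tcp_rot','ft_force')})
T=get_image("top");save(T,"t4.png",(150,110,350,210),3.6)
E
```

```text
{'tcp_pos': array([554.742,  87.594,  20.219]), 'tcp_rot': array([-0.087,  0.708,  0.695,  0.09 ]), 'ft_force': array([ 1.489, -2.832,  2.225])}
```

View pics/t4.png

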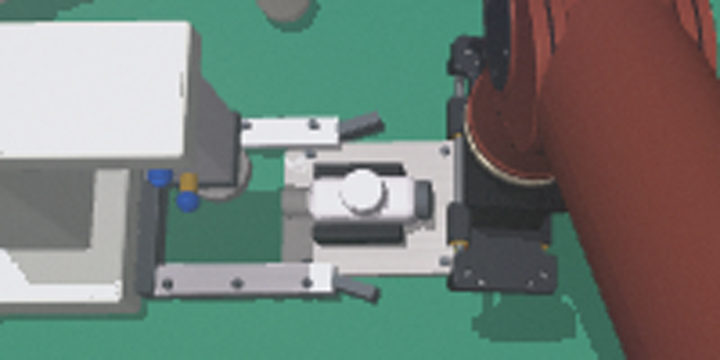

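The nose is about 45 mm inside the rails (crop 285,210) and hasn't jammed; the force is about 3 N. I continue the push.

Emit:
carry_out([
  [0,0,0.6,0,0,0,0],
  [0,0,1.4,0,0,0,0],
  [0,0,2.2,0,0,0,0],
  [0,0.05,3.0,0,0,0,0],
  [0,0.05,3.8,0,0,0,0],
  [0,0.05,4.6,0,0,0,0],
  [0,0.1,5.4,0,0,0,0],
  [0,0.1,6.2,0,0,0,0],
  [0,0.1,7,0,0,0,0],
  [0,0.1,7.8,0,0,0,0],
  [0,0.1,8.4,0,0,0,0],
  [0,0.1,8.8,0,0,0,0],
  [0,0.1,8.8,0,0,0,0],
])

```text
time: 9.93
tcp_pos: [556.0, 175.0, 20.1]
tcp_rot: [-0.087, 0.708, 0.695, 0.09]
ft_force: [1.5, -4.9, 2.6]
finger_gap: 43.4
gripper_force: 2.4
```

Emit:
carry_out([
  [0,0,0.2,0,0,0,0],
  [0,0,0.4,0,0,0,0],
  [0,0,0.6,0,0,0,0],
  [0,0,0.7,0,0,0,0],
  [0,0,0.8,0,0,0,0],
  [0,0,0.8,0,0,0,0],
])

```text
time: 10.68
tcp_pos: [556.2, 182.3, 20.1]
tcp_rot: [-0.087, 0.708, 0.695, 0.09]
ft_force: [1.6, -7.3, 4.0]
finger_gap: 44.0
gripper_force: 3.6
```

Emit:
carry_out([
  [0,0,0.15,0,0,0,0],
  [0,0,0.3,0,0,0,0],
  [0,0,0.4,0,0,0,0],
  [0,0,0.4,0,0,0,0],
])

```text
time: 11.18
tcp_pos: [556.3, 184.2, 20.0]
tcp_rot: [-0.086, 0.709, 0.695, 0.089]
ft_force: [-0.2, -14.9, 9.3]
finger_gap: 43.7
gripper_force: 7.2
```

Emit:
carry_out([
  [0,0,0.15,0,0,0,0],
  [0,0,0.25,0,0,0,0],
  [0,0,0.25,0,0,0,0],
])

```text
time: 11.55
tcp_pos: [556.4, 184.5, 19.9]
tcp_rot: [-0.085, 0.709, 0.694, 0.088]
ft_force: [-4.1, -22.9, 15.5]
finger_gap: 43.2
gripper_force: 11.2
```

```bash
python3 - <<'E'
from h import *
s=state();print({k:s[k].round(3) for k in('tcp_pos','tcp_rot','ft_force')})
E
```

```text
{'tcp_pos': array([556.409, 184.481,  19.865]), 'tcp_rot': array([-0.085,  0.709,  0.694,  0.088]), 'ft_force': array([ -4.127, -22.908,  15.532])}
```

The carrier is hard against the end stop: 23 N with almost no further motion, at the expected position. I back off, lift, travel to above yellow and look.

Emit:
carry_out([
  [0,0,-1,0,0,0,0],
  [0,0,-4,0,0,0,0],
  [0,0,-8,2,0,0,0],
  [-1,0,-12,6,-0.1,0,0],
  [-1,-0.5,-17,10,-0.2,0,0],
  [-1,-1.2,-22,11,-0.25,0,0],
  [-1,-2,-27,11,-0.25,0,0],
  [-1,-3,-32,11,-0.25,0,0],
  [-1,-4,-37,11,-0.25,0,0],
  [-1,-5,-42,11,-0.25,0,0],
  [-1,-5.9,-46,11,-0.25,0,0],
  [-1,-5.9,-50.2,11,-0.25,0,0],
  [-1,-5.9,-50.2,11,-0.25,0,0],
  [-1,-5.9,-50.2,11,-0.25,0,0],
])

```text
time: 13.3
tcp_pos: [496.7, -310.2, 129.5]
tcp_rot: [0.001, 0.712, 0.702, 0.003]
ft_force: [-0.9, -0.3, 0.2]
finger_gap: 0.2
gripper_force: 0.0
```

```bash
python3 - <<'E'
from h import *
import pickle
s=state();print({k:s[k].round(3) for k in('tcp_pos','tcp_rot','ft_force')})
W=get_image("wrist")
T=get_image("top");pickle.dump((T,W),open("b.pkl","wb"));save(T,"t5.png",(150,110,350,210),3.6)
hsv=cv2.cvtColor(T["pixels"],cv2.COLOR_RGB2HSV);m=cv2.inRange(hsv,np.array((8,130,120)),np.array((22,255,255)));m[:, :230]=0;m[:,300:]=0;m[:140]=0;m[195:]=0
ys,xs=np.nonzero(m);r=cv2.minAreaRect(np.c_[xs,ys].astype(np.float32));print(r,[onz(T,*p,34).round(1) for p in cv2.boxPoints(r)])
h=cv2.cvtColor(W["pixels"],cv2.COLOR_RGB2HSV)
for n,lo,hi in (('green',(45,150,40),(72,255,255)),('blue',(100,150,40),(125,255,255)),('yellow',(22,150,90),(35,255,255))):
    m=cv2.inRange(h,np.array(lo),np.array(hi))
    for c in cv2.findContours(m,0,1)[0]:
        if cv2.contourArea(c)>400:
            (x,y),r=cv2.minEnclosingCircle(c); print(n,cv2.contourArea(c),round(x),round(y),round(r),onz(W,x,y,64).round(1))
E
```

```text
{'tcp_pos': array([ 496.679, -310.228,  129.452]), 'tcp_rot': array([0.001, 0.712, 0.702, 0.003]), 'ft_force': array([-0.879, -0.286,  0.203])}
((244.0, 166.0), (32.0, 4.0), 90.0) [array([603.1, 202.6,  34. ]), array([602.6, 191.2,  34. ]), array([508.6, 191.2,  34. ]), array([509.1, 202.5,  34. ])]
green 1625.0 408 134 24 [ 562.1 -255.7   64. ]
blue 1587.0 319 128 23 [ 502.4 -250.8   64. ]
blue 2573.0 639 146 87 [ 726.3 -265.2   64. ]
yellow 2019.0 503 314 41 [ 645.3 -394.7   64. ]
yellow 1264.0 313 214 22 [ 497.  -310.9   64. ]
```

View pics/t5.png

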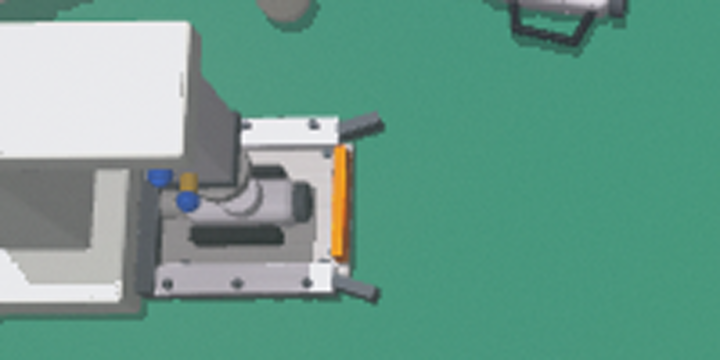

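The carrier is home: the flange's outer face is about 10 mm outside the mouth (crop 350,200) and the nose meets the stop (crop 158,200). The tool is over yellow, so I press it and lift.

Emit:
carry_out([
  [-1,0,0,-3,0,0,0],
  [-1,0,0,-6,0,0,0],
  [-1,0,0,-6.8,0,0,0],
  [-1,0,0,-7.2,0,0,0],
  [-1,0,0,-7.45,0,0,0],
  [-1,0,0,-7.45,0,0,0],
  [-1,0,0,-7.45,0,0,0],
])

```text
time: 14.28
tcp_pos: [497.0, -310.9, 58.3]
tcp_rot: [0.002, 0.713, 0.702, 0.003]
ft_force: [-8.9, 7.2, 19.2]
finger_gap: 0.6
gripper_force: 9.2
```

Yellow is right down (19 N). I lift, wait, and move over green.

Emit:
carry_out([
  [-1,0,0,2,0,0,0],
  [-1,0,0,5,0,0,0],
  [-1,2,1.5,5,0,0,0],
  [-1,4.5,3.5,5,0,0,0],
  [-1,6.5,5.5,5,0,0,0],
  [-1,6.5,5.5,5,0,0,0],
  [-1,6.5,5.5,5,0,0,0],
])

```text
time: 15.15
tcp_pos: [561.5, -257.4, 106.2]
tcp_rot: [0.002, 0.713, 0.701, 0.003]
ft_force: [-0.2, 0.0, 0.7]
finger_gap: 0.5
gripper_force: 0.0
```

Emit:
carry_out([
  [-1,0,0,-2,0,0,0],
  [-1,0,0,-3.6,0,0,0],
  [-1,0,0,-4.3,0,0,0],
  [-1,0,0,-4.7,0,0,0],
  [-1,0,0,-5,0,0,0],
  [-1,0,0,-5,0,0,0],
  [-1,0,0,-5,0,0,0],
])

```text
time: 16.02
tcp_pos: [560.7, -257.0, 58.1]
tcp_rot: [0.001, 0.713, 0.701, 0.002]
ft_force: [-15.5, 4.2, 26.8]
finger_gap: 0.5
gripper_force: 13.3
```

Green is right down. I lift clear and check the scene.

Emit:
carry_out([
  [-1,0,0,3,0,0,0],
  [-1,0,0,7,0,0,0],
  [-1,-3,-3,12,0,0,0],
  [-1,-3,-3,14,0,0,0],
  [-1,-3,-3,14,0,0,0],
])

```text
time: 16.65
tcp_pos: [532.5, -287.6, 197.8]
tcp_rot: [0.004, 0.713, 0.701, 0.003]
ft_force: [0.5, 0.6, -1.2]
finger_gap: 0.7
gripper_force: 0.0
```

```bash
python3 - <<'E'
from h import *
s=state();print(s['tcp_pos'],s['ft_force'])
T=get_image("top");save(T,"t6.png",None,1.25)
E
```

```text
[ 532.52263271 -287.56401335  197.78013471] [ 0.53861387  0.55626988 -1.21328325]
```

View pics/t6.png

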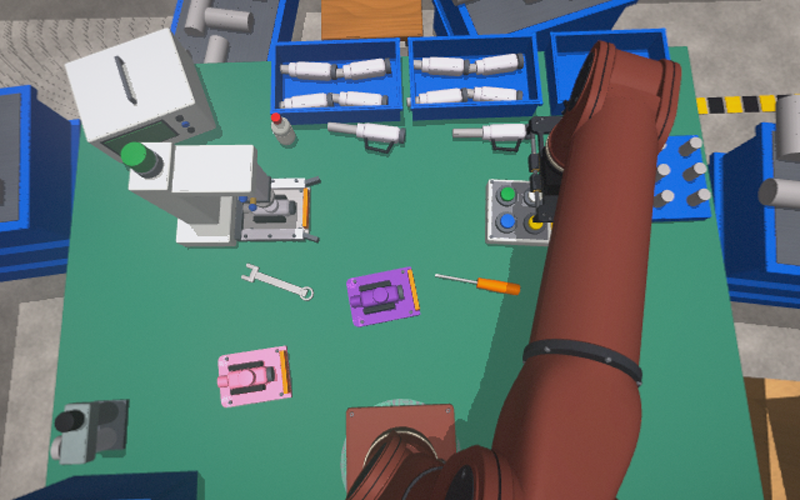

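The carrier is still home in the slot (275,208), the bystanders in view haven't moved, and the arm is clear. I hand the job in.

```bash
python3 -c "
from station import finish_job; print(finish_job())"
```

```text
the job is handed in; nothing more can be done
None
```

I pressed white with the slot still empty, slid the silver carrier fully home against the end stop, then pressed yellow and green one at a time, and handed the job in at about 17 s; no verdict came back.

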